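# Press a flanged bushing into a book-press crosshead

## Robot

A 6-joint arm with a two-finger parallel gripper is mounted at the origin on the work surface. World frame = base frame: x ahead of the robot, y to its left, z up, the work surface at z = 0. Lengths are in m, angles in rad, forces in N, time in s.
With the tool pointing down it reaches from about 0.275 to 0.75 m from the base axis. Payload 10.2 kg.
Tool frame: the origin (TCP) lies at the very end of the fingers, on their centre line; the grasp point (between the pads) lies manip.grasp_offset behind it (manip.grasp_offset is the distance from the TCP to the grasp point, in m); z points along the fingers, y is the line along which they close (so a half turn about z gives the same grasp; the last joint's range is limited). The gripper opens to 88 mm and grips with 3 to 60 N. Pads are 18 mm wide; open, the fingers measure 123 mm over their backs; the gripper's body (75 mm by 187 mm) begins 45 mm behind the grasp point.
Start: joints at [1.009, 0.313, 1.498, -0, 1.331, -0.223], TCP at [0.174, 0.495, 0.239] pointing down, gripper open.
Joint ranges: [-2.94, 2.94], [-0.97, 2.17], [0.19, 2.56], [-1.23, 4.37], [0.02, 3.11], [-2.88, 2.88]. Speed limits (rad/s): [2.39, 2.39, 3.01, 3.14, 3.14, 3.14].

## Interface

Orientations are given as a rotation vector (axis times angle).
In Python, from workcell import manip gives the robot as it stands. The module is installed in compiled form; this text tells all that it offers.
- The arm moves only by the tool send_rows, never from a script. Its argument "motion" is a list of rows, each a list of 7 numbers: the shift along the tool's x, y, z in cm, then the turn, a rotation vector about the tool's x, y, z in rad, then the closure, from 0 (fully open) to 1 (shut). A call has 1 to 8 rows; each row is the pose to reach, as a shift and turn from the pose commanded when the call began, along the tool's axes at that moment; what a row does not reach only later rows make up. A row lasts 1/12 s, in which the tool goes at most 41.7 mm and 7.16 degrees, less where a joint would pass 70% of its speed; a pose out of reach is approached as far as the arm can. A call with a gripper value outside its range is refused whole. The fingers move at their own pace and stop on an object; the grip force is fixed at half the most. Time passes only in rows, so rows that repeat a pose let the fingers close. It gives the time, the measured TCP pose, the force, the opening and the grip force at its end, in the units of the state.
- manip.get_state(): the state, without advancing time (a new reading comes with each control period).
- manip.snapshot(name): name is "scene" or "top" or "wrist"; returns a dict with "image" (400x640x3 uint8, red, green, blue), "z_map" (400x640 float32, m along the optical axis (not along the pixel's ray), 0 where there is no reading), "camera_matrix" (3x3 intrinsics, pixels), "dist" ([k1, k2, p1, p2, k3] as OpenCV has them; the pictures are not rectified), "rvec" (rotation vector, rad) and "tvec" (3), from world to camera coordinates, as OpenCV has them. Camera axes: x right, y down, z forward; pixel columns grow to the right and rows downward; lengths in m; the calibration is good to about 2 mm. A picture is of the moment at which its call begins.
- manip.finish_job(): hands the job in; it is judged then, once.
The state is a dict: "clock": time; "qpos": joint angles; "joint_velocities": joint speeds; "tau": joint torques, N m; "position": TCP position; "tool_rot": TCP orientation; "wrist_force": force on the tool from outside, world axes, zero at the start; "moment": the same for the moment, N m; "grip_width": finger opening in m; "grasp_force": force on a finger pad.
Only numpy, scipy, OpenCV 4.12 (cv2) and the standard library are available. Lean on these libraries where they do the work, as an engineer would, in place of code of your own. Each camera call takes 0.05 s, during which the arm holds its last target. There are 200 camera calls.

## Task

Take the big flanged bronze bushing, not the plain sleeve or the small bushing, stand its tapered nose in the bore of the green book-press crosshead, and press it down until its shoulder sits flush on the casting all round. Leave the other two bronze parts where they stand.

Things in the scene. Friction and masses are not known exactly. Their poses are not given: they have to be found in the camera images.
- bushing: big round bronze bushing, 0.16-0.24 kg, 61 mm tall, standing loose on the table. Bottom up: barrel 38 mm in diameter, 30 mm tall, its lower 14 mm tapering to a 26 mm nose; flange 56 mm in diameter, 6 mm thick (shoulder = its underside); hub 34 mm in diameter, 25 mm tall, to grip or push on (solid, flat top with a dark round mark). Origin: centre of the nose's underside; z up its axis.
- bore (a point): mouth centre of the bore, z up, 50 mm above the table in the flat top of the fixed green casting (240 x 110 mm, y lengthwise; a 12 mm high bolt head 93 mm to each side). Bore 41 mm, open below. Four spring tabs 8 mm down narrow it to 35 mm: let go nose-in, the bushing centres and stands 7-13 mm proud; a push of 5-14 N drives it home, where it stays, its origin 30 mm below this point.
- sleeve: bystander: plain bronze tube, 38 mm in diameter and 45 mm tall, standing on the table, no flange. Origin: centre of its underside.
- small_bushing: bystander: small flanged bronze bushing, 38 mm tall, flange 34 mm in diameter, standing on the table. Origin: centre of its underside.
Things that resemble listed ones, but are neither listed nor needed, are in the scene too. Leave any blue or red look-alike of the bushing alone.

How it is judged:
On the way:
1. the robot touches the big bushing while its nose is in the bore and its shoulder is still 3 to 25 mm above the face (horizontal distance between bushing and bore below 0.012 m and z of bushing in the frame of bore between -0.027 and -0.005 m and contact force between any of the fingers, the arm and bushing above 0.5 N), for 0.05 s.
At the end, for the whole second after the job is handed in: the big bushing is in the bore with its shoulder within 2.5 mm of the casting's face, upright within 0.1 rad, centred within 5 mm, at rest (z of bushing in the frame of bore below -0.0275 m and horizontal distance between bushing and bore below 0.005 m and angle between bushing's own z axis and vertical below 0.1 rad and linear speed of bushing below 0.02 m/s); the robot touches nothing.
It fails at once if the plain sleeve is moved more than 30 mm (distance of sleeve from where it was at the start of the episode above 0.03 m).
It fails at once if the small bushing is moved more than 30 mm (distance of small_bushing from where it was at the start of the episode above 0.03 m).
It also fails if it takes over 40 s, if anything falls off the work surface, if the arm or the gripper's body presses on something with over 40 N, if the wrist force passes 120 N, or if a joint passes its speed limit or range.

## Working session

There is one attempt and no reset: what is moved stays moved. The work goes in short steps, Python scripts to look and compute and a tool call to move; the robot and the scene stay as the last step left them, time stands still between calls to the robot, and variables do not carry over. Pictures are saved under pics/ and viewed, at most 10 in all, crops included, and the job is handed in when it is done.

Besides the shell and the picture viewer there is one more tool, called after ">>>" in YAML: its name, and indented under it one key for each argument. send_rows: Moves the arm, as the interface text tells. Its arguments: {"type":"object","properties":{"motion":{"type":"array"}},"required":["motion"]}

```bash
mkdir -p pics; cat > h.py <<'E'
from workcell import manip
import numpy as np, cv2
def snap(n,f=None):
    s=manip.snapshot(n)
    if f: cv2.imwrite('pics/'+f,s['image'][:,:,::-1])
    np.savez('last_%s.npz'%n,**{k:np.asarray(v) for k,v in s.items()})
    return s
def load(n): return dict(np.load('last_%s.npz'%n))
def pix(s,u,v,z=None):
    "world point; by depth, or on the plane world z"
    K=np.array(s['camera_matrix'],float);R=cv2.Rodrigues(np.array(s['rvec'],float))[0];t=np.array(s['tvec'],float).ravel()
    x,y=cv2.undistortPoints(np.array([[[u,v]]],float),K,np.array(s['dist'],float))[0,0]
    d=np.array([x,y,1.]);c=-R.T@t
    if z is None: return c+R.T@d*s['z_map'][int(round(v)),int(round(u))]
    w=R.T@d; return c+w*(z-c[2])/w[2]
def st():
    s=manip.get_state(); print({k:np.round(s[k],4).tolist() for k in ('clock','position','tool_rot','wrist_force','grip_width','grasp_force','qpos')})
    return s
E
python3 - <<'E'
from h import *
a=snap('scene','scene0.png');b=snap('top','top0.png');st();print(manip.grasp_offset)
E
```

```text
{'clock': 0.1, 'position': [0.1744, 0.495, 0.2382], 'tool_rot': [-0.5295, -3.0962, 0.0016], 'wrist_force': [-0.2015, 0.1355, 0.0231], 'grip_width': 0.0885, 'grasp_force': 0.0, 'qpos': [1.0086, 0.3134, 1.4983, -0.0, 1.331, -0.2234]}
0.0187
```

View pics/top0.png

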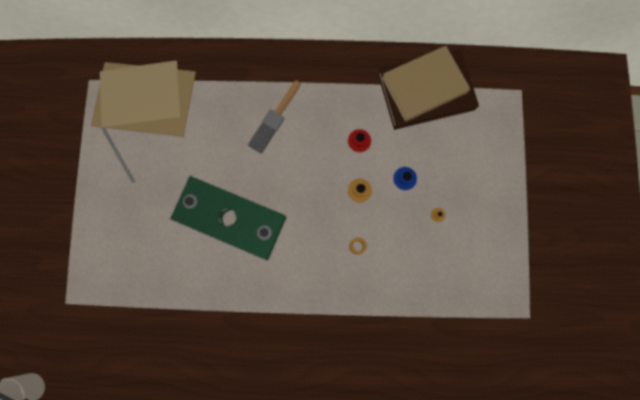

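View pics/scene0.png

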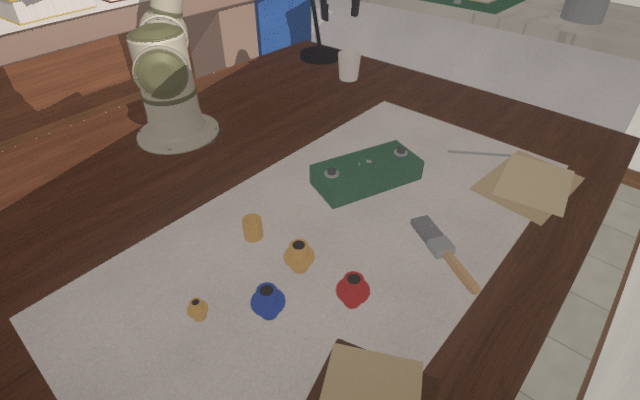

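Candidates in the top view: bronze flanged with hub at (360,190), red look-alike (360,140), blue look-alike (405,178), small bushing (439,215) and open sleeve (358,246). By the description I choose (360,190), bore at about (229,217). Next I check it in one close crop.

```bash
python3 - <<'E'
from h import *
b=load('top')
for n,u,v,z in [('bush top',360,188,.061),('bush depth',360,189,None),('red',360,138,.061),('blue',406,176,.061),('small',439,214,.038),('sleeve',358,246,.045),('bore',229,217,.05),('boltL',190,201,.062),('boltR',264,232,.062),('face',245,225,None)]:
    print(n,np.round(pix(b,u,v,z),4))
im=b['image'][:,:,::-1]
c=cv2.resize(im[110:275,335:455],None,fx=3.2,fy=3.2,interpolation=cv2.INTER_CUBIC)
d=cv2.resize(im[170:270,165:295],None,fx=3,fy=3,interpolation=cv2.INTER_CUBIC)
o=np.zeros((max(c.shape[0],d.shape[0]),c.shape[1]+d.shape[1],3),np.uint8);o[:c.shape[0],:c.shape[1]]=c;o[:d.shape[0],c.shape[1]:]=d
cv2.imwrite('pics/crop1.png',o);print(o.shape)
E
```

```text
bush top [ 0.6072 -0.142   0.061 ]
bush depth [ 0.6042 -0.1417  0.0653]
red [ 0.7237 -0.1404  0.061 ]
blue [ 0.6377 -0.2461  0.061 ]
small [ 0.5557 -0.3267  0.038 ]
sleeve [ 0.4776 -0.1408  0.045 ]
bore [0.5345 0.1526 0.05  ]
boltL [0.567 0.241 0.062]
boltR [0.5021 0.0699 0.062 ]
face [0.5173 0.1149 0.0515]
(528, 774, 3)
```

View pics/crop1.png

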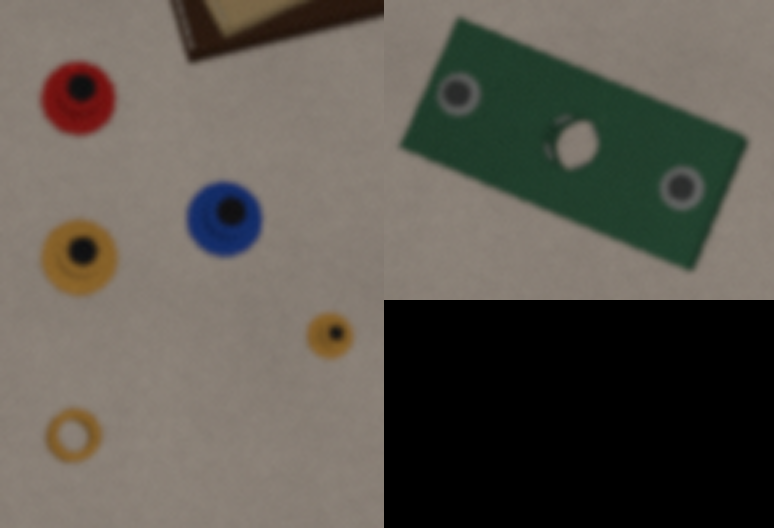

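Crop (83,250) is the bronze, flanged bushing with a dark mark on its hub, so the choice is confirmed. The casting's bolts sit at (189,201) and (264,233), with the bore midway between them.

```bash
cat >> h.py <<'E'
def delta(target):
    s=st();R=cv2.Rodrigues(np.array(s['tool_rot'],float))[0]
    print('shift cm',np.round(100*R.T@(np.array(target)-np.array(s['position'])),2),'axes',np.round(R.T,3).tolist())
E
python3 - <<'E'
from h import *
b=load('top')
print(pix(b,360.9,188.1,.061),(pix(b,189.3,201.3,.062)+pix(b,264,232.7,.062))/2,pix(b,189.3,201.3,.062)-pix(b,264,232.7,.062))
delta([.606,-.143,.2])
E
```

```text
[ 0.60706215 -0.14402799  0.061     ] [0.53339494 0.15621202 0.062     ] [0.06579909 0.17273033 0.        ]
{'clock': 0.1, 'position': [0.1744, 0.495, 0.2382], 'tool_rot': [-0.5295, -3.0962, 0.0016], 'wrist_force': [-0.2015, 0.1355, 0.0231], 'grip_width': 0.0885, 'grasp_force': 0.0, 'qpos': [1.0086, 0.3134, 1.4983, -0.0, 1.331, -0.2234]}
shift cm [-61.91 -45.82   3.86] axes [[-0.943, 0.332, 0.0], [0.332, 0.943, -0.001], [-0.001, -0.001, -1.0]]
```

>>> send_rows:
  motion:
    - [-61.9,-45.8,3.9,0,0,0,0]
    - [-61.9,-45.8,3.9,0,0,0,0]
    - [-61.9,-45.8,3.9,0,0,0,0]
    - [-61.9,-45.8,3.9,0,0,0,0]
    - [-61.9,-45.8,3.9,0,0,0,0]
    - [-61.9,-45.8,3.9,0,0,0,0]
    - [-61.9,-45.8,3.9,0,0,0,0]
    - [-61.9,-45.8,3.9,0,0,0,0]

```text
clock: 0.77
position: [0.3616, 0.2176, 0.2217]
tool_rot: [-0.53, -3.097, -0.0]
wrist_force: [1.3, 0.4, -0.3]
grip_width: 0.088
grasp_force: 0.0
```

```bash
python3 -c "
from h import *
delta([.607,-.144,.2])"
```

```text
{'clock': 0.7667, 'position': [0.3616, 0.2176, 0.2217], 'tool_rot': [-0.5295, -3.0966, -0.0001], 'wrist_force': [1.3372, 0.3794, -0.258], 'grip_width': 0.088, 'grasp_force': 0.0, 'qpos': [0.2624, 0.0993, 1.809, 0.0001, 1.2333, -0.9697]}
shift cm [-35.16 -25.95   2.17] axes [[-0.943, 0.332, 0.0], [0.332, 0.943, 0.0], [-0.0, 0.0, -1.0]]
```

>>> send_rows:
  motion:
    - [-34.5,-25.5,2.2,0,0,0,0]
    - [-34.5,-25.5,2.2,0,0,0,0]
    - [-34.5,-25.5,2.2,0,0,0,0]
    - [-34.5,-25.5,2.2,0,0,0,0]
    - [-34.5,-25.5,2.2,0,0,0,0]
    - [-34.5,-25.5,2.2,0,0,0,0]
    - [-34.5,-25.5,2.2,0,0,0,0]
    - [-34.5,-25.5,2.2,0,0,0,0]

```text
clock: 1.43
position: [0.5485, -0.0581, 0.2044]
tool_rot: [-0.53, -3.096, -0.0]
wrist_force: [0.6, -0.1, 0.2]
grip_width: 0.0879
grasp_force: 0.0
```

```bash
python3 -c "
from h import *
snap('wrist','wrist1.png')
delta([.607,-.144,.2])"
```

```text
{'clock': 1.4833, 'position': [0.5512, -0.0637, 0.2033], 'tool_rot': [0.536, 3.095, -0.0028], 'wrist_force': [-1.2971, -4.7227, -1.9655], 'grip_width': 0.0882, 'grasp_force': 0.0, 'qpos': [-0.3254, 0.4065, 1.4603, -0.0017, 1.274, -1.5527]}
shift cm [-7.96 -5.69  0.35] axes [[-0.942, 0.336, -0.001], [0.336, 0.942, -0.002], [0.0, -0.002, -1.0]]
```

View pics/wrist1.png

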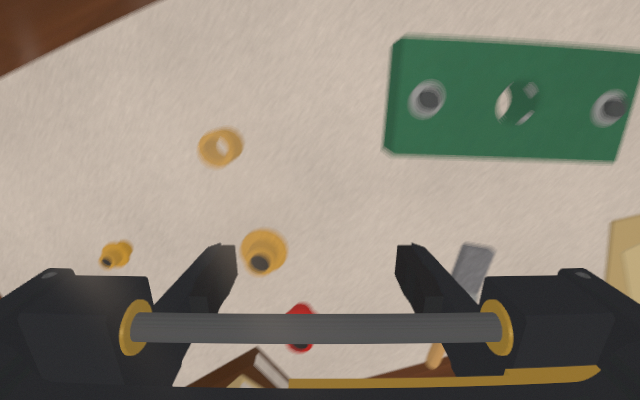

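The wrist view is slightly motion-blurred. It shows the bushing's mark at (260,263), the sleeve at (220,147), the small bushing at (115,254) and the bore at (517,103). I'll move above the bushing and look again at rest.

>>> send_rows:
  motion:
    - [-3,-2,0.3,0,0,0,0]
    - [-6,-4,0.3,0,0,0,0]
    - [-7.9,-5.5,0.3,0,0,0,0]
    - [-7.9,-5.5,0.3,0,0,0,0]
    - [-7.9,-5.5,0.3,0,0,0,0]
    - [-7.9,-5.5,0.3,0,0,0,0]

```text
clock: 1.98
position: [0.6036, -0.1336, 0.2014]
tool_rot: [-0.529, -3.096, -0.001]
wrist_force: [0.3, -0.3, -0.2]
grip_width: 0.0884
grasp_force: 0.0
```

```bash
python3 -c "
from h import *
s=snap('wrist','wrist2.png')
delta([.607,-.144,.12])
R=cv2.Rodrigues(s['rvec'])[0];print(-R.T@np.ravel(s['tvec']))"
```

```text
{'clock': 2.0333, 'position': [0.6037, -0.1333, 0.2017], 'tool_rot': [-0.5283, -3.0963, -0.0004], 'wrist_force': [-0.2304, 0.1592, -0.2519], 'grip_width': 0.0882, 'grasp_force': 0.0, 'qpos': [-0.4067, 0.5474, 1.2477, 0.0001, 1.3471, -1.6395]}
shift cm [-0.68 -0.9   8.17] axes [[-0.943, 0.332, 0.001], [0.332, 0.943, 0.0], [-0.001, 0.0, -1.0]]
[ 0.52550602 -0.10737245  0.34670851]
```

View pics/wrist2.png

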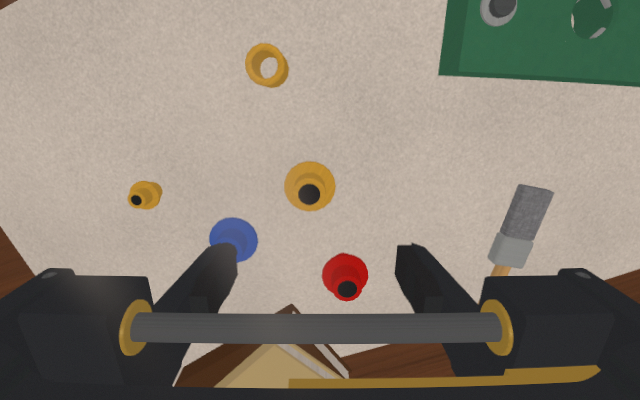

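The mark on the big bushing's hub is at (309,194). The bore mouth is at about (591,18), partly cut by the frame edge.

```bash
python3 -c "
from h import *
s=load('wrist')
print(pix(s,309,194,.061),pix(s,591,18,.05),pix(s,309,186,.036))
p=pix(s,309,194,.061)
delta([p[0],p[1],.039])"
```

```text
[ 0.60723467 -0.14358484  0.061     ] [0.53766517 0.15250972 0.05      ] [ 0.60591594 -0.14370059  0.036     ]
{'clock': 2.0333, 'position': [0.6037, -0.1333, 0.2017], 'tool_rot': [-0.5283, -3.0963, -0.0004], 'wrist_force': [-0.2304, 0.1592, -0.2519], 'grip_width': 0.0882, 'grasp_force': 0.0, 'qpos': [-0.4067, 0.5474, 1.2477, 0.0001, 1.3471, -1.6395]}
shift cm [-0.69 -0.85 16.27] axes [[-0.943, 0.332, 0.001], [0.332, 0.943, 0.0], [-0.001, 0.0, -1.0]]
```

>>> send_rows:
  motion:
    - [-0.7,-0.85,3,0,0,0,0]
    - [-0.7,-0.85,7,0,0,0,0]
    - [-0.7,-0.85,11,0,0,0,0]
    - [-0.7,-0.85,14,0,0,0,0]
    - [-0.7,-0.85,15.6,0,0,0,0]
    - [-0.7,-0.85,16.1,0,0,0,0]
    - [-0.7,-0.85,16.1,0,0,0,0]
    - [-0.7,-0.85,16.1,0,0,0,0]

```text
clock: 2.7
position: [0.6084, -0.1444, 0.0423]
tool_rot: [0.528, 3.095, -0.001]
wrist_force: [0.2, 0.1, 1.1]
grip_width: 0.0882
grasp_force: 0.0
```

>>> send_rows:
  motion:
    - [0,0,0,0,0,0,0.5]
    - [0,0,0,0,0,0,0.8]
    - [0,0,0,0,0,0,0.8]
    - [0,0,0,0,0,0,0.8]
    - [0,0,0,0,0,0,0.8]
    - [0,0,0,0,0,0,0.8]
    - [0,0,0,0,0,0,0.8]
    - [0,0,0,0,0,0,0.8]

```text
clock: 3.37
position: [0.6078, -0.1446, 0.0407]
tool_rot: [-0.53, -3.096, -0.0]
wrist_force: [0.7, 1.7, 0.8]
grip_width: 0.0371
grasp_force: 1.0
```

>>> send_rows:
  motion:
    - [0,0,0,0,0,0,0.8]
    - [0,0,0,0,0,0,0.8]
    - [0,0,0,0,0,0,0.8]
    - [0,0,-2,0,0,0,0.8]
    - [0,0,-5,0,0,0,0.8]
    - [0,0,-9,0,0,0,0.8]
    - [0,0,-11,0,0,0,0.8]
    - [0,0,-11,0,0,0,0.8]

```text
clock: 4.03
position: [0.6095, -0.1453, 0.1556]
tool_rot: [0.528, 3.089, -0.003]
wrist_force: [0.6, 0.1, -3.0]
grip_width: 0.0323
grasp_force: 29.7
```

```bash
python3 -c "
from h import *
delta([.535,.154,.15])"
```

```text
{'clock': 4.0333, 'position': [0.6095, -0.1453, 0.1556], 'tool_rot': [0.5281, 3.089, -0.0033], 'wrist_force': [0.6372, 0.1489, -3.0012], 'grip_width': 0.0323, 'grasp_force': 29.7282, 'qpos': [-0.4207, 0.5999, 1.2857, -0.0001, 1.2479, -1.6528]}
shift cm [16.97 25.76  0.4 ] axes [[-0.943, 0.332, -0.008], [0.332, 0.943, -0.001], [0.007, -0.003, -1.0]]
```

>>> send_rows:
  motion:
    - [2,3,0.2,0,0,0,0.8]
    - [4,7,0.2,0,0,0,0.8]
    - [6,11,0.2,0,0,0,0.8]
    - [8,15,0.2,0,0,0,0.8]
    - [9,19,0.2,0,0,0,0.8]
    - [9,23,0.2,0,0,0,0.8]
    - [9,25.8,0.2,0,0,0,0.8]
    - [9,25.8,0.2,0,0,0,0.8]

```text
clock: 4.7
position: [0.6084, 0.1342, 0.1465]
tool_rot: [-0.521, -3.096, -0.002]
wrist_force: [0.2, -0.7, -2.3]
grip_width: 0.0324
grasp_force: 29.7
```

>>> send_rows:
  motion:
    - [0,0,0,0,0,0,0.8]
    - [0,0,0,0,0,0,0.8]
    - [0,0,0,0,0,0,0.8]
    - [0,0,0,0,0,0,0.8]

```text
clock: 5.03
position: [0.6085, 0.1274, 0.1484]
tool_rot: [-0.532, -3.095, 0.0]
wrist_force: [0.3, -1.5, -1.9]
grip_width: 0.0321
grasp_force: 29.7
```

```bash
python3 -c "
from h import *
s=snap('wrist','wrist3.png')
delta([.535,.154,.15])"
```

```text
{'clock': 5.0833, 'position': [0.6086, 0.1275, 0.1486], 'tool_rot': [-0.532, -3.0959, 0.0002], 'wrist_force': [0.5537, 0.3287, -2.866], 'grip_width': 0.0324, 'grasp_force': 29.7476, 'qpos': [0.0185, 0.6007, 1.3033, -0.0001, 1.2379, -1.212]}
shift cm [ 7.82  0.04 -0.14] axes [[-0.943, 0.334, 0.0], [0.334, 0.943, -0.0], [-0.0, -0.0, -1.0]]
```

View pics/wrist3.png

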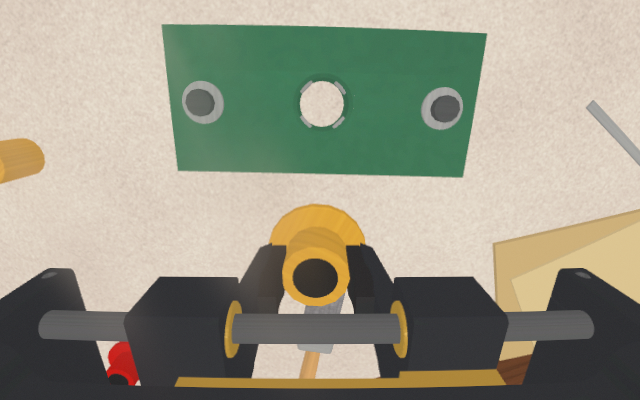

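The bushing is held between the fingers with its mark at (315,278). The bore is fully visible at about (323,103), and I'll enlarge it.

```bash
python3 -c "
from h import *
s=load('wrist');im=s['image'][:,:,::-1]
c=cv2.resize(im[60:310,255:385],None,fx=2.3,fy=2.3,interpolation=cv2.INTER_CUBIC)
d=cv2.resize(im[60:145,280:365],None,fx=5,fy=5,interpolation=cv2.INTER_CUBIC)
o=np.zeros((575,c.shape[1]+d.shape[1],3),np.uint8);o[:c.shape[0],:c.shape[1]]=c;o[:d.shape[0],c.shape[1]:]=d
cv2.imwrite('pics/crop2.png',o);print(o.shape,c.shape)
for u,v,z in [(323,103,.05),(315,278,.17),(318,278,None),(323,150,None)]: print(pix(s,u,v,z))"
```

```text
(575, 724, 3) (575, 299, 3)
[0.53424476 0.15808194 0.05      ]
[0.60617117 0.12644124 0.17      ]
[0.530402   0.15389172 0.29360227]
[0.56876849 0.14613149 0.04958242]
```

View pics/crop2.png

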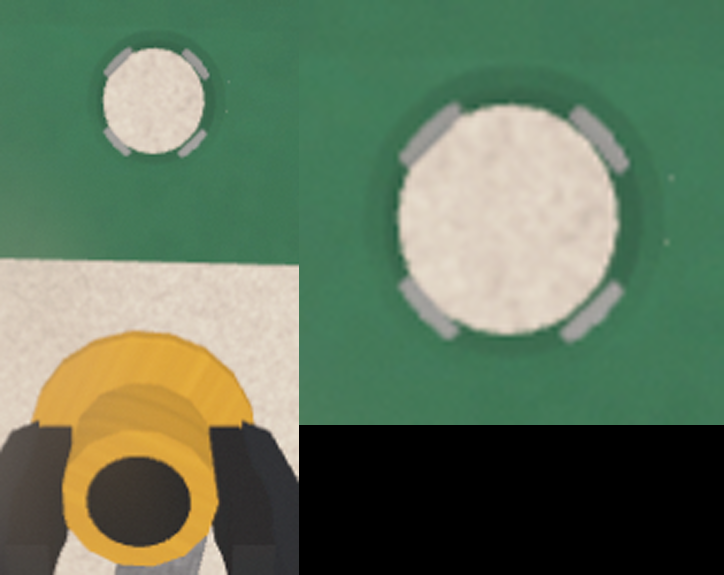

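```bash
python3 -c "
from h import *
s=load('wrist')
a,b=pix(s,203,102,.062),pix(s,442,108,.062);print((a+b)/2,a-b)
print(pix(s,322.8,102,.05),pix(s,315.4,277.8,.169))
delta([.536,.157,.11])"
```

```text
[0.53494103 0.15748347 0.062     ] [-0.06323158 -0.16584314  0.        ]
[0.53349209 0.15817903 0.05      ] [0.6067429  0.12643806 0.169     ]
{'clock': 5.0833, 'position': [0.6086, 0.1275, 0.1486], 'tool_rot': [-0.532, -3.0959, 0.0002], 'wrist_force': [0.5537, 0.3287, -2.866], 'grip_width': 0.0324, 'grasp_force': 29.7476, 'qpos': [0.0185, 0.6007, 1.3033, -0.0001, 1.2379, -1.212]}
shift cm [7.83 0.35 3.86] axes [[-0.943, 0.334, 0.0], [0.334, 0.943, -0.0], [-0.0, -0.0, -1.0]]
```

>>> send_rows:
  motion:
    - [2.5,0.1,0,0,0,0,0.8]
    - [5.5,0.3,0.5,0,0,0,0.8]
    - [7.8,0.4,2,0,0,0,0.8]
    - [7.8,0.4,3.6,0,0,0,0.8]
    - [7.8,0.4,3.9,0,0,0,0.8]
    - [7.8,0.4,3.9,0,0,0,0.8]
    - [7.8,0.4,3.9,0,0,0,0.8]
    - [7.8,0.4,3.9,0,0,0,0.8]

```text
clock: 5.75
position: [0.5374, 0.1579, 0.1106]
tool_rot: [0.531, 3.095, 0.001]
wrist_force: [-0.3, -0.1, -1.7]
grip_width: 0.0323
grasp_force: 29.7
```

```bash
python3 -c "
from h import *
s=snap('scene');w=snap('wrist');im=s['image'][:,:,::-1][110:230,290:450]
a=cv2.resize(im,None,fx=4,fy=4,interpolation=cv2.INTER_CUBIC);print(a.shape);cv2.imwrite('pics/c3.png',a)
delta([.536,.157,.083])"
```

```text
(480, 640, 3)
{'clock': 5.85, 'position': [0.5371, 0.158, 0.1105], 'tool_rot': [0.5302, 3.0952, 0.0005], 'wrist_force': [0.3034, -0.0001, -2.8019], 'grip_width': 0.032, 'grasp_force': 29.736, 'qpos': [0.0769, 0.5172, 1.5526, -0.0, 1.0705, -1.1545]}
shift cm [ 0.08 -0.14  2.75] axes [[-0.943, 0.333, -0.001], [0.333, 0.943, 0.001], [0.001, 0.0, -1.0]]
```

View pics/c3.png

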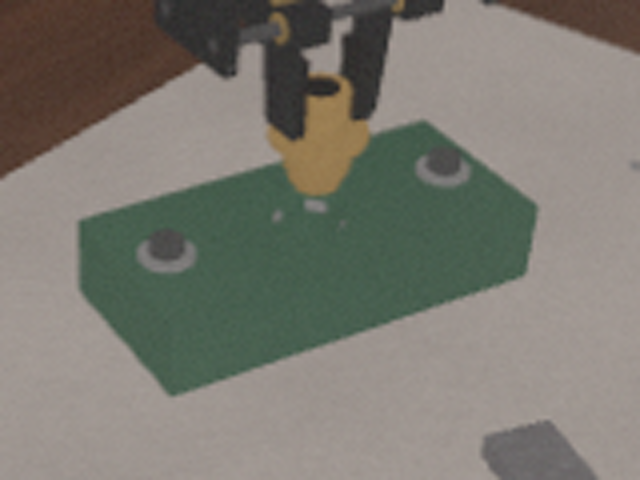

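The crop shows the bushing held upright over the bore, with its nose at (317,187). The bolts are at (168,248) and (443,162) and the tabs at (277,216), (316,206) and (343,224). I check the offset from this view.

```bash
python3 -c "
from h import *
s=load('scene')
f=lambda x,y,z:pix(s,290+x/4,110+y/4,z)
a,b=f(167,240,.062),f(443,159,.062);print('bolt mid',(a+b)/2,np.linalg.norm(a-b))
print('nose',f(317,184,.0698),'top mark',f(322,86,.1308))"
```

```text
bolt mid [0.53688865 0.15516178 0.062     ] 0.1825895400539969
nose [0.53806742 0.15920593 0.0698    ] top mark [0.53580722 0.159408   0.1308    ]
```

>>> send_rows:
  motion:
    - [0.1,-0.2,0.5,0,0,0,0.8]
    - [0.1,-0.2,1.1,0,0,0,0.8]
    - [0.1,-0.2,1.6,0,0,0,0.8]
    - [0.1,-0.2,2,0,0,0,0.8]
    - [0.1,-0.2,2.4,0,0,0,0.8]
    - [0.1,-0.2,2.8,0,0,0,0.8]
    - [0.1,-0.2,2.8,0,0,0,0.8]
    - [0.1,-0.2,2.8,0,0,0,0.8]

```text
clock: 6.52
position: [0.5348, 0.1568, 0.0816]
tool_rot: [-0.53, -3.096, 0.0]
wrist_force: [0.1, 0.2, -2.5]
grip_width: 0.0323
grasp_force: 29.7
```

>>> send_rows:
  motion:
    - [0,0,0.3,0,0,0,0.8]
    - [0,0,0.6,0,0,0,0.8]
    - [0,0,0.9,0,0,0,0.8]
    - [0,0,0.9,0,0,0,0.8]
    - [0,0,0.9,0,0,0,0.8]

```text
clock: 6.93
position: [0.5353, 0.1571, 0.0729]
tool_rot: [0.53, 3.095, 0.001]
wrist_force: [2.8, 2.9, -1.7]
grip_width: 0.0324
grasp_force: 29.8
```

Lateral force shows the nose touching a tab. I'll release it so it centres, then push on the hub with closed fingers.

>>> send_rows:
  motion:
    - [0,0,0,0,0,0,0.4]
    - [0,0,0,0,0,0,0.2]
    - [0,0,0,0,0,0,0.2]
    - [0,0,0,0,0,0,0.2]
    - [0,0,0,0,0,0,0.2]
    - [0,0,-1.5,0,0,0,0.2]
    - [0,0,-4.5,0,0,0,0.2]
    - [0,0,-5,0,0,0,0.2]

```text
clock: 7.6
position: [0.5363, 0.1569, 0.1266]
tool_rot: [0.528, 3.091, 0.002]
wrist_force: [0.0, 0.2, 0.2]
grip_width: 0.0704
grasp_force: 0.0
```

>>> send_rows:
  motion:
    - [0,0,0,0,0,0,1]
    - [0,0,0,0,0,0,1]
    - [0,0,0,0,0,0,1]
    - [0,0,0,0,0,0,1]
    - [0,0,0,0,0,0,1]
    - [0,0,0,0,0,0,1]
    - [0,0,0,0,0,0,1]
    - [0,0,0,0,0,0,1]

```text
clock: 8.27
position: [0.5348, 0.1568, 0.1226]
tool_rot: [-0.53, -3.096, 0.0]
wrist_force: [0.5, 0.2, 0.2]
grip_width: 0.0191
grasp_force: 0.0
```

```bash
python3 -c "
from h import *
s=snap('scene');w=snap('wrist');im=s['image'][:,:,::-1][110:230,300:430]
a=cv2.resize(im,None,fx=3,fy=3,interpolation=cv2.INTER_CUBIC);b=w['image'][60:400,160:500,::-1]
o=np.zeros((360,a.shape[1]+340,3),np.uint8);o[:,:a.shape[1]]=a;o[:340,a.shape[1]:]=b;print(a.shape);cv2.imwrite('pics/c4.png',o)
st()"
```

```text
(360, 390, 3)
{'clock': 8.3667, 'position': [0.5348, 0.1568, 0.1227], 'tool_rot': [-0.5296, -3.0966, 0.0], 'wrist_force': [-0.0313, -0.5547, -0.3837], 'grip_width': 0.0111, 'grasp_force': 0.0, 'qpos': [0.075, 0.4974, 1.5483, 0.0, 1.096, -1.1571]}
```

View pics/c4.png

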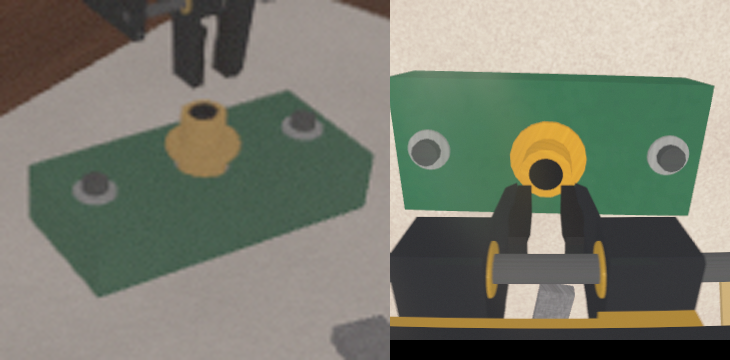

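The bushing stands upright in the bore, about 10 mm proud, with its mark at scene crop (203,111) and wrist (316,234).

```bash
python3 -c "
from h import *
print(pix(load('scene'),300+203/3,110+111/3,.091),pix(load('wrist'),316,234,.091))
delta([.536,.1575,.093])"
```

```text
[0.53217399 0.15878425 0.091     ] [0.53428458 0.15564172 0.091     ]
{'clock': 8.3667, 'position': [0.5348, 0.1568, 0.1227], 'tool_rot': [-0.5296, -3.0966, 0.0], 'wrist_force': [-0.0313, -0.5547, -0.3837], 'grip_width': 0.0111, 'grasp_force': 0.0, 'qpos': [0.075, 0.4974, 1.5483, 0.0, 1.096, -1.1571]}
shift cm [-0.09  0.1   2.97] axes [[-0.943, 0.332, 0.0], [0.332, 0.943, -0.0], [-0.0, 0.0, -1.0]]
```

>>> send_rows:
  motion:
    - [0,0,0.8,0,0,0,1]
    - [0,0,1.8,0,0,0,1]
    - [0,0,2.4,0,0,0,1]
    - [0,0,2.8,0,0,0,1]
    - [0,0,3,0,0,0,1]
    - [0,0,3.2,0,0,0,1]
    - [0,0,3.2,0,0,0,1]

```text
clock: 8.95
position: [0.5356, 0.1569, 0.0914]
tool_rot: [0.529, 3.094, 0.001]
wrist_force: [1.6, -0.8, 3.2]
grip_width: 0.0008
grasp_force: 1.6
```

>>> send_rows:
  motion:
    - [0,0,0.2,0,0,0,1]
    - [0,0,0.4,0,0,0,1]
    - [0,0,0.6,0,0,0,1]
    - [0,0,0.6,0,0,0,1]

```text
clock: 9.28
position: [0.5351, 0.1569, 0.0848]
tool_rot: [0.53, 3.096, 0.001]
wrist_force: [0.8, 1.2, 0.6]
grip_width: 0.0006
grasp_force: 0.6
```

>>> send_rows:
  motion:
    - [0,0,0.15,0,0,0,1]
    - [0,0,0.3,0,0,0,1]
    - [0,0,0.4,0,0,0,1]
    - [0,0,0.4,0,0,0,1]

```text
clock: 9.62
position: [0.5353, 0.1575, 0.0814]
tool_rot: [0.53, 3.095, 0.002]
wrist_force: [0.6, 4.1, 7.5]
grip_width: 0.0005
grasp_force: 3.5
```

>>> send_rows:
  motion:
    - [0,0,0.1,0,0,0,1]
    - [0,0,0.2,0,0,0,1]
    - [0,0,0.2,0,0,0,1]
    - [0,0,0.2,0,0,0,1]

```text
clock: 9.95
position: [0.5354, 0.1575, 0.0813]
tool_rot: [0.529, 3.094, 0.002]
wrist_force: [-7.5, 2.1, 24.8]
grip_width: 0.0003
grasp_force: 12.4
```

It has bottomed out: 25 N with no further travel, at tip z 0.081. I'll retreat and check.

>>> send_rows:
  motion:
    - [0,0,-1,0,0,0,1]
    - [0,0,-4,0,0,0,1]
    - [0,0,-8,0,0,0,1]
    - [0,0,-11,0,0,0,1]
    - [0,0,-12,0,0,0,1]
    - [0,0,-12,0,0,0,1]
    - [0,0,-12,0,0,0,1]
    - [0,0,-12,0,0,0,1]

```text
clock: 10.62
position: [0.5341, 0.1567, 0.1967]
tool_rot: [-0.529, -3.093, 0.001]
wrist_force: [-0.7, -0.1, 0.2]
grip_width: 0.0007
grasp_force: 0.0
```

```bash
python3 -c "
from h import *
s=snap('scene');w=snap('wrist');im=s['image'][:,:,::-1][110:230,300:430]
a=cv2.resize(im,None,fx=3,fy=3,interpolation=cv2.INTER_CUBIC);b=w['image'][60:400,160:500,::-1]
o=np.zeros((360,a.shape[1]+340,3),np.uint8);o[:,:a.shape[1]]=a;o[:340,a.shape[1]:]=b;cv2.imwrite('pics/c5.png',o)
st()"
```

```text
{'clock': 10.7167, 'position': [0.5342, 0.1567, 0.197], 'tool_rot': [-0.5292, -3.0935, 0.0013], 'wrist_force': [0.4351, 0.0233, 0.1378], 'grip_width': 0.0004, 'grasp_force': 0.0, 'qpos': [0.0749, 0.4182, 1.4603, -0.0, 1.2664, -1.157]}
```

View pics/c5.png

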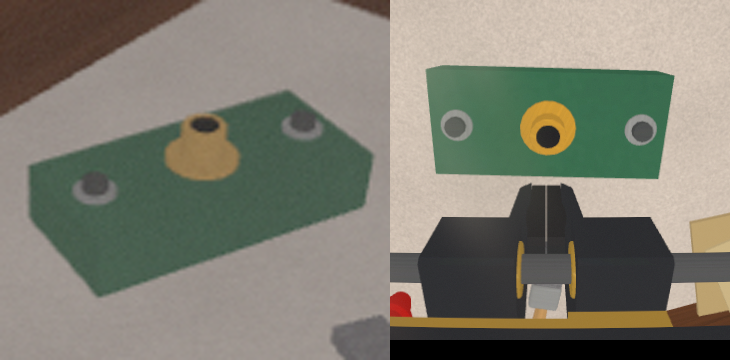

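The flange now sits flat on the casting all round, at scene crop (202,160), and the gripper is clear.

```bash
python3 -c "
from workcell import manip
print(manip.finish_job())"
```

```text
the job is handed in; nothing more can be done
None
```

The big bronze bushing is pressed home in the crosshead bore, its shoulder flush on the casting as far as the last pictures show; the sleeve and small bushing were not touched, and the job was handed in at about 10.7 s (no verdict was returned).

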